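# Tug-test the fuse carriers and pull the slack one

### The job

One of the three fuse bases on the sloping switch desk has tired contact springs and no longer holds its white fuse carrier, though all three look alike. Give the carriers a light tug outwards, one at a time: about 10 N is plenty, a good one must stay put and the slack one slides out. Draw the slack one out, set it down gently in the aluminium tray and let go; leave the two good ones fully home and disturb nothing else on the bench.

Things in the scene. Friction and masses are not known exactly. Their poses are not given: they have to be found in the camera images.
- grip_a (a point): a white ceramic fuse carrier: 94 long, 30 wide, 48 mm high above its base, two copper blades reaching 24 mm below. Its upper 22 mm is a ribbed grip 56 long x 30 wide; this point is the grip's middle, 35 mm above the base's top, 59 mm above the blade tips. Axes: z straight out of the socket (leans 22 deg towards the desk's low front), x along the length, up the slope, y across the width. 0.18 kg.
- grip_b (a point): another fuse carrier, same look, size, point and axes as grip_a. Take each across its 30 mm width.
- grip_c (a point): the third fuse carrier, same look, size, point and axes as grip_a. The flat long sides of the body run from the base's top to the carrier's top; neighbouring carriers stand 42 mm apart, side to side.
- row (a point): a fixed switch desk, 223 deep x 280 wide, 45 mm high at its low front, 135 mm at its back; this point is on top of its middle fuse base. x level towards the high back, y level along the row, z up. Three black bases stand in a row 72 mm apart, 28 mm proud of the panel, 46 wide x 116 long. A carrier's blades have about 1.7 mm play across their width. Other parts stand under 25 mm proud.
- set1_n (a joint): how far (m) a sprung contact in one of the two sound bases is pushed back by its blade: 0 at home, 0.004 as the carrier passes. Hidden; which base is not told. Pulled straight, the carrier of a sound base gives 1 to 2 mm and lets go only above about 18 N; in the tired base at about 5 N, within 5 mm (weight included). Eased back, a held carrier goes home.
- set1_f (a joint): the contact at the other end of the same base. In every base: 12 mm out the detent is passed, 24 mm out the blades are clear of the wells. Side load on a carrier rubs in the wells and spoils the feel; so does a grip that presses it down while it closes.
- set2_n (a joint): as set1_n, for the other sound base.
- set2_f (a joint): as set1_f, for the other sound base.
- tray: an open aluminium tray, 220 long (x) x 150 wide (y) x 34 mm high, walls and floor 4 mm, fixed to the bench to the left or to the right of the desk; origin under its centre, z up.
- tray_spot (a point): point on the tray's inner floor (4 mm above the bench), 20 mm from the tray's centre towards its -x end, axes as the tray's: the free part. A spare fuse link, 24 mm thick and 92 mm long, lies crosswise at the +x end, centred about 105 mm from this point.
- spare_link: bystander: spare fuse link lying in the tray: a ceramic barrel 24 mm thick with copper tags, 92 mm long along its y; origin under its middle.
- flask: bystander: round glass flask 116 mm wide and 197 mm high on a cork ring, on the other side of the desk from the tray; origin under its centre.
- screwdriver: bystander: screwdriver, 200 mm long, lying in front of the desk.
- tester: bystander: voltage tester pen, 135 mm long, lying in front of the desk.
- wrench: bystander: wrench, 190 mm long, lying left of and behind the desk.
- grease_jar: bystander: white jar, 60 mm wide and 60 mm high, right of and behind the desk; origin under its centre.
- rinse_bottle: bystander: clear plastic bottle, 66 mm wide and 170 mm high, behind the desk; origin under its centre.
- boss_head: bystander: steel clamp boss, about 95 mm long and 28 mm high, behind the desk; origin under its middle.
Things that resemble listed ones, but are neither listed nor needed, are in the scene too. What is shaped like the part that bears grip_a but blue is not meant.

How it is judged:
On the way:
1. one carrier is drawn clear of its base, in the fingers (((distance of grip_a from where it was at the start of the episode above 0.03 m and contact force between the fingers and carrier_a above 0.5 N) or (distance of grip_b from where it was at the start of the episode above 0.03 m and contact force between the fingers and carrier_b above 0.5 N) or (distance of grip_c from where it was at the start of the episode above 0.03 m and contact force between the fingers and carrier_c above 0.5 N))), for 0.1 s.
At the end, for the whole second after the job is handed in: The slack carrier (the one not held by a sound base) lies or stands at rest inside the tray, its grip less than 75 mm above the tray's floor; both other carriers are within 4 mm of where they started (((x of grip_a in the frame of tray_spot between -0.086 and 0.126 m and y of grip_a in the frame of tray_spot between -0.071 and 0.071 m and z of grip_a in the frame of tray_spot below 0.075 m and contact force between carrier_a and tray above 0.2 N and linear speed of carrier_a below 0.02 m/s and distance of each of grip_b, grip_c from where it was at the start of the episode below 0.004 m) or (x of grip_b in the frame of tray_spot between -0.086 and 0.126 m and y of grip_b in the frame of tray_spot between -0.071 and 0.071 m and z of grip_b in the frame of tray_spot below 0.075 m and contact force between carrier_b and tray above 0.2 N and linear speed of carrier_b below 0.02 m/s and distance of each of grip_a, grip_c from where it was at the start of the episode below 0.004 m) or (x of grip_c in the frame of tray_spot between -0.086 and 0.126 m and y of grip_c in the frame of tray_spot between -0.071 and 0.071 m and z of grip_c in the frame of tray_spot below 0.075 m and contact force between carrier_c and tray above 0.2 N and linear speed of carrier_c below 0.02 m/s and distance of each of grip_a, grip_b from where it was at the start of the episode below 0.004 m))); the robot touches nothing.
It fails at once if a carrier was forced out of a sound base (its sprung contact pushed back more than 3 mm) (value of joint any of set1_n, set1_f, set2_n, set2_f above 0.003 m).
It fails at once if a carrier was dropped or thrown (faster than 0.7 m/s while nothing holds it) ((linear speed of carrier_a above 0.7 m/s and contact force between the fingers and carrier_a below 0.1 N) or (linear speed of carrier_b above 0.7 m/s and contact force between the fingers and carrier_b below 0.1 N) or (linear speed of carrier_c above 0.7 m/s and contact force between the fingers and carrier_c below 0.1 N)).
It fails at once if a second carrier was drawn out (two carriers more than 15 mm from home) (distance of each of grip_a, grip_b from where it was at the start of the episode above 0.015 m or distance of each of grip_b, grip_c from where it was at the start of the episode above 0.015 m or distance of each of grip_a, grip_c from where it was at the start of the episode above 0.015 m).
It fails at once if a bystander was disturbed (moved more than 30 mm) (distance of any of spare_link, flask, screwdriver, tester, wrench, grease_jar, rinse_bottle, boss_head from where it was at the start of the episode above 0.03 m).
It also fails if it takes over 72 s, if anything falls off the work surface, if the arm or the gripper's body presses on something with over 40 N, if the wrist force passes 120 N, or if a joint passes its speed limit or range.

### The arm

A 6-joint arm with a two-finger parallel gripper is mounted at the origin on the work surface. World frame = base frame: x ahead of the robot, y to its left, z up, the work surface at z = 0. Lengths are in m, angles in rad, forces in N, time in s.
With the tool pointing down it reaches from about 0.375 to 0.9 m from the base axis. Payload 3.1 kg.
Tool frame: the origin (TCP) lies at the very end of the fingers, on their centre line; the grasp point (between the pads) lies 19 mm behind it; x points along the fingers, z is the direction in which the jaws open and shut, and the axes are right-handed (so a half turn about x gives the same grasp; the last joint's range is limited). The gripper opens to 85 mm and grips with 20 to 120 N. Pads are 22 mm wide; open, the fingers measure 114 mm over their backs; the gripper's body (76 mm by 85 mm) begins 54 mm behind the grasp point. The pads swing forward as they close: fully open they stand 13 mm farther back than shut.
Start: joints at [1.159, 0.527, 1.433, -0, 1.181, -0.178], TCP at [0.145, 0.608, 0.231] pointing down, gripper open.
Joint ranges: [-3.08, 3.08], [-0.75, 2.2], [0.22, 2.44], [-1.43, 4.57], [0, 2.65], [-2.85, 2.85]. Speed limits (rad/s): [2.79, 2.79, 3.14, 3.14, 3.14, 3.14].

### API

Orientations are given as a unit quaternion [x, y, z, w].
In Python, from station import manip, viewer, job gives the robot as it stands.
- The arm moves only by the tool move_arm, never from a script. Its argument "deltas" is one flat list of numbers, 7 for each row, row after row: the finger opening in mm, from 0 to 85.4, then the shift along the tool's x, y, z in mm, then the turn, a rotation vector about the tool's x, y, z in degrees. In form: [jaw, tx, ty, tz, rx, ry, rz, jaw, tx, ty, tz, rx, ry, rz, ...]. A call has 1 to 10 rows; each row shifts and turns the commanded pose from where the row before left it, along the tool's axes as they then stand; what a row does not reach is not made up. A row lasts 1/10 s, in which the tool goes at most 50 mm and 8.59 degrees, less where a joint would pass 70% of its speed; a pose out of reach is approached as far as the arm can. A call is refused whole if a number of a shift passes 50 or a number of a turn 8.59, either way. A call with a gripper value outside its range is refused whole. The fingers move at their own pace and stop on an object; "force" is the grip in N (left out, the last holds). Time passes only in rows, so rows that do not move let the fingers close. It gives the time, the measured TCP pose, the force and the opening at its end, in the units of the state.
- manip.sense(): the state, without advancing time (a new reading comes with each control period).
- viewer.snapshot(name): name is "scene" or "top"; returns a dict with "image" (384x512x3 uint8, red, green, blue), "depth" (384x512 float32, m along the optical axis (not along the pixel's ray), 0 where there is no reading), "fovy" (degrees; the focal length in pixels is half the picture's height over the tangent of half this angle, whatever the lens; pixels are square), "cx", "cy" (the principal point, pixels), "R" (3x3) and "t" (3): a world point X has camera coordinates R X + t. Camera axes: x right, y down, z forward; pixel columns grow to the right and rows downward; lengths in m; the calibration is good to about 2 mm. A picture is of the moment at which its call begins.
- job.sign_off(): hands the job in, once; it reports no verdict.
The state is a dict: "t": time; "q": joint angles; "qd": joint speeds; "tau": joint torques, N m; "tcp_pos": TCP position; "tool_rot": TCP orientation; "force": force on the tool from outside, world axes, zero at the start; "ft_torque": the same for the moment, N m; "finger_gap": opening from 0.0 (shut) to 1.0 (fully open).
Only numpy, scipy, OpenCV 4.12 (cv2) and the standard library are available. Lean on these libraries where they do the work, as an engineer would, in place of code of your own. Each camera call takes 0.05 s, during which the arm holds its last target.

## Working session

There is one attempt and no reset: what is moved stays moved. The work goes in short steps, Python scripts to look and compute and a tool call to move; the robot and the scene stay as the last step left them, time stands still between calls to the robot, and variables do not carry over. Pictures are saved under pics/ and viewed, and the job is handed in when it is done.

Besides the shell and the picture viewer there is one more tool, called after "Request:" as name(argument=value, ...), one argument or row to a line, values as JSON. move_arm: Moves the arm, as the interface text tells. Its arguments: {"type":"object","properties":{"deltas":{"type":"array"},"force":{"type":"number"}},"required":["deltas"]}

```bash
ls; mkdir -p pics
cat > h.py <<'E'
import numpy as np, cv2, pickle
from station import manip, viewer, job
def snap(n,tag):
    s=viewer.snapshot(n); pickle.dump(s,open(f'pics/{tag}.pkl','wb'))
    cv2.imwrite(f'pics/{tag}.png',s['image'][:,:,::-1]); return s
def load(tag): return pickle.load(open(f'pics/{tag}.pkl','rb'))
def F(s): return s['image'].shape[0]/2/np.tan(np.radians(s['fovy'])/2)
def pts(s):
    f=F(s);h,w=s['depth'].shape;u,v=np.meshgrid(np.arange(w),np.arange(h));d=s['depth']
    c=np.stack([(u-s['cx'])/f*d,(v-s['cy'])/f*d,d],-1)
    return (c-np.array(s['t']))@np.array(s['R'])
E
python3 - <<'E'
from h import *
for n in('scene','top'):
    s=snap(n,n+'0'); print(n,s['fovy'],s['cx'],s['cy'],s['R'],s['t'])
    cv2.imwrite(f'pics/{n}0b.png',cv2.resize(s['image'][:,:,::-1],(800,600)))
print(manip.sense())
E
```

```text
pics
scene 55.91856276397056 256.11802063646564 191.67249269888373 [[ 0.64558422  0.76368293 -0.00306406]
 [ 0.58790746 -0.49954411 -0.63625506]
 [-0.48742777  0.40895485 -0.77147269]] [-0.3341407  -0.24298108  1.16782389]
top 52.14349481237052 255.37449112673553 196.96468473407958 [[-0.02608005 -0.99944553  0.02069948]
 [-0.98881766  0.02275026 -0.14738404]
 [ 0.1468314  -0.0243118  -0.98886272]] [-0.00370035  0.53093692  0.94748607]
{'t': 0.1, 'q': array([ 1.15852733e+00,  5.28380887e-01,  1.43376459e+00, -1.03487783e-05,
        1.18139676e+00, -1.78477787e-01]), 'qd': array([-0.00076509, -0.00191435, -0.00073412,  0.00094879, -0.00035948,
       -0.00079551]), 'tau': array([-1.27842877e-04, -4.43305063e+01, -1.78586698e+01, -2.25347876e-04,
        3.91598893e-03,  1.18617623e-05]), 'tcp_pos': array([0.14449319, 0.60741297, 0.2304298 ]), 'tool_rot': array([-0.43860124,  0.55550797,  0.43794645,  0.55429482]), 'force': array([ 0.62340905, -0.21096854, -0.03013684]), 'ft_torque': array([ 0.00325143,  0.02330255, -0.01364203]), 'finger_gap': 0.9963747816851304}
```

View pics/scene0b.png

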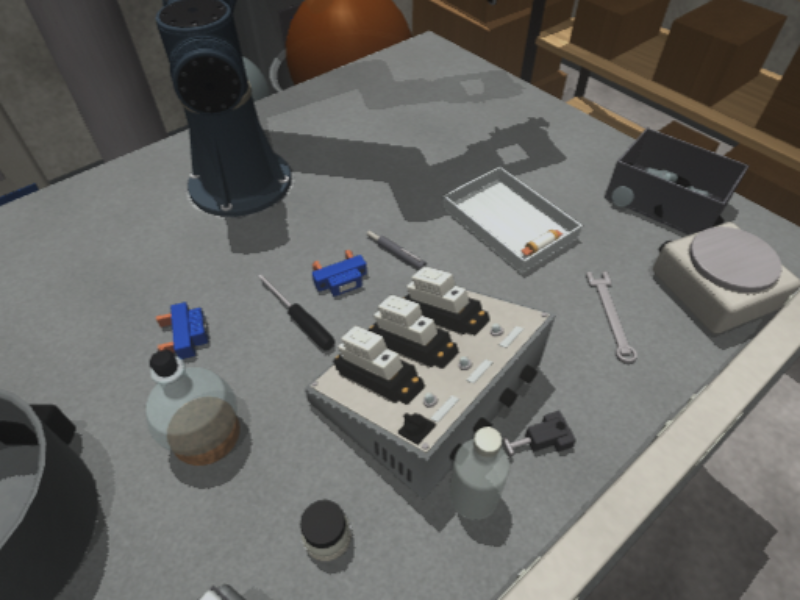

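View pics/top0b.png

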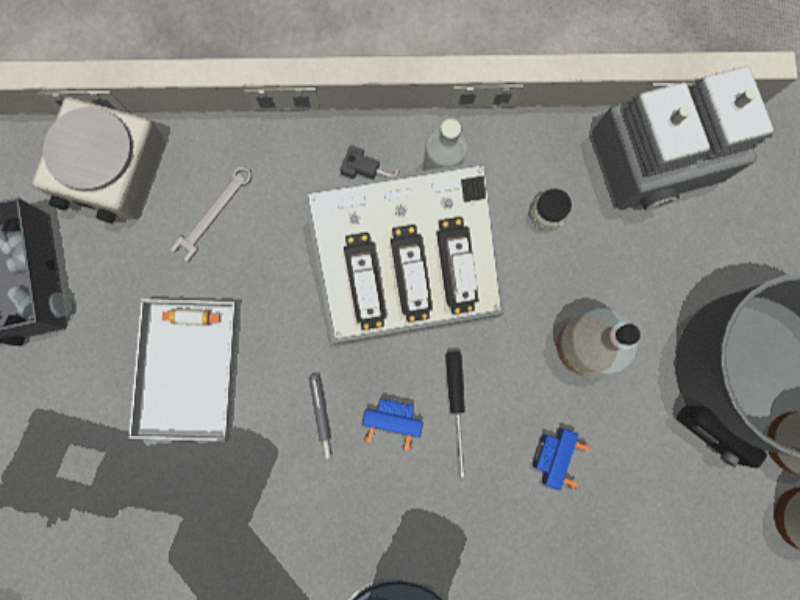

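The top view (800x600) shows the desk at about (405,260) and the three white carriers at (366,285), (411,275) and (459,265). The tray is at (187,368), with the link at its far end. Next I'll measure the panel plane and the carriers.

```bash
cat > meas.py <<'E'
from h import *
from scipy import ndimage as ni
def plane(P,it=400,tol=0.002):
    r=np.random.default_rng(0);b=None;bn=0
    for _ in range(it):
        a=P[r.choice(len(P),3,False)];n=np.cross(a[1]-a[0],a[2]-a[0]);l=np.linalg.norm(n)
        if l<1e-9: continue
        n/=l; m=abs((P-a[0])@n)<tol
        if m.sum()>bn:bn=m.sum();b=m
    c=P[b].mean(0);n=np.linalg.svd(P[b]-c)[2][2];n*=np.sign(n[2]);return n,c,bn
if __name__=='__main__':
  for tag in('top0','scene0'):
    s=load(tag);P=pts(s);im=s['image'].astype(int)
    reg=(P[...,0]>.45)&(P[...,0]<.85)&(P[...,1]>-.25)&(P[...,1]<.2)&(P[...,2]>.03)&(P[...,2]<.25)&(s['depth']>0)
    white=(im.min(-1)>130)
    n,c,k=plane(P[reg&white]); d=(P-c)@n
    up=n; xs=np.array([0,0,1])-n[2]*n; xs/=np.linalg.norm(xs); ys=np.cross(n,xs)
    print(tag,'n',n.round(4),'c',c.round(4),k,'tilt',np.degrees(np.arccos(n[2])),'xs',xs.round(4),'ys',ys.round(4))
    g=reg&(d>.062)&(d<.1); lab,nn=ni.label(g)
    for i in range(1,nn+1):
        m=lab==i
        if m.sum()<30: continue
        Q=P[m]; e=(Q-c)@np.stack([xs,ys,n],1)
        top=np.percentile(e[:,2],80); t=e[e[:,2]>top-.004]
        r=cv2.minAreaRect((t[:,:2]*1000).astype(np.float32))
        v,u=np.nonzero(m)
        print(m.sum(),'px',u.mean().round(1),v.mean().round(1),'h',top.round(4),'rect',r,'world top',(c+np.r_[np.array(r[0])/1000,np.median(t[:,2])]@np.stack([xs,ys,n])).round(4), 'min/max', (t.min(0)*1e3).round(1),(t.max(0)*1e3).round(1))
E
python3 meas.py
```

```text
top0 n [-0.368  -0.0548  0.9282] c [ 0.6255 -0.0211  0.0994] 5176 tilt 21.839796436228976 xs [0.9181 0.1368 0.372 ] ys [-0.1473  0.9891 -0.    ]
344 px 296.6 173.4 h 0.075 rect ((-49.56243133544922, -78.29102325439453), (55.51109313964844, 29.98457908630371), 0.05032067373394966) world top [ 0.5644 -0.1093  0.1495] min/max [-77.3 -93.3  71.2] [-21.8 -63.3  77.8]
333 px 265.5 178.9 h 0.0751 rect ((-49.37278747558594, -6.455747604370117), (29.967395782470703, 55.52244186401367), 89.4178466796875) world top [ 0.5539 -0.0382  0.1497] min/max [-77.1 -21.5  71.1] [-21.6   8.5  78.6]
336 px 234.1 184.3 h 0.0749 rect ((-50.10027313232422, 65.27324676513672), (29.857885360717773, 55.692142486572266), 89.9056396484375) world top [0.5427 0.0326 0.1495] min/max [-77.9  50.3  71. ] [-22.2  80.2  78.4]
scene0 n [-0.372  -0.0557  0.9265] c [ 0.6575 -0.0412  0.1102] 3903 tilt 22.0971511901255 xs [0.9163 0.1372 0.3762] ys [-0.1481  0.989  -0.    ]
276 px 276.9 177.8 h 0.0744 rect ((-78.61744689941406, 92.9733657836914), (30.10822868347168, 56.91700744628906), 89.06355285644531) world top [0.5443 0.0359 0.1488] min/max [-107.2   77.7   70.4] [-50.2 108.5  76.2]
303 px 255.6 196.9 h 0.0745 rect ((-78.41801452636719, 20.307720184326172), (28.726118087768555, 56.58933639526367), 88.44636535644531) world top [ 0.5552 -0.036   0.1492] min/max [-107.     5.7   70.6] [-50.   34.7  76.2]
337 px 232.2 217.6 h 0.0744 rect ((-78.33485412597656, -51.77293395996094), (55.97830581665039, 30.501596450805664), 0.5172394514083862) world top [ 0.566  -0.1073  0.1491] min/max [-106.2  -67.2   70.4] [-50.4 -36.5  76.8]
```

```bash
cat > plan.py <<'E'
from h import *
from scipy.spatial.transform import Rotation as R
N=np.array([-.3700,-.0552,.9274]);N/=np.linalg.norm(N)
XS=np.array([0,0,1])-N[2]*N;XS/=np.linalg.norm(XS);YS=np.cross(N,XS)
TOP=dict(L=np.array([.5435,.0342,.1493]),M=np.array([.5546,-.0371,.1493]),R=np.array([.5652,-.1083,.1493]))
def rot(sgn): # tool x=-N, z=sgn*YS
    x=-N;z=sgn*YS;return R.from_matrix(np.stack([x,np.cross(z,x),z],1))
def to(pos,Rt):
    s=manip.sense();R0=R.from_quat(s['tool_rot']);
    rv=np.degrees((R0.inv()*Rt).as_rotvec()); d=R0.inv().apply(np.array(pos)-s['tcp_pos'])*1e3
    dt=Rt.inv().apply(np.array(pos)-s['tcp_pos'])*1e3
    print('t',s['t'],'rotvec deg',rv.round(2),np.linalg.norm(rv).round(1),'shift now',d.round(1),'shift in target axes',dt.round(1),'gap',round(s['finger_gap'],3))
    f=Rt.inv().apply(s['force']); print('force toolaxes',f.round(2),'tcp',s['tcp_pos'].round(4),'q',s['q'].round(2))
def grasp(k,up=0.,deep=.019): return TOP[k]-.013*N-deep*N+up*N
E
python3 - <<'E'
from plan import *
s=manip.sense();R0=R.from_quat(s['tool_rot']);print(R0.as_matrix().round(3))
for sg in(1,-1):
  to(grasp('L',.09),rot(sg))
# tray
for tag in('top0','scene0'):
    s=load(tag);P=pts(s)
    reg=(P[...,0]>.25)&(P[...,0]<.7)&(P[...,1]>.2)&(P[...,1]<.5)&(s['depth']>0)
    g=reg&(P[...,2]>.024)&(P[...,2]<.045); Q=P[g]
    r=cv2.minAreaRect((Q[:,:2]*1000).astype(np.float32));print(tag,g.sum(),r,np.percentile(Q[:,2],[50,95]))
    c=np.array(r[0])/1000
    near=reg&(np.hypot(P[...,0]-c[0],P[...,1]-c[1])<.04);print('floor z',np.median(P[near][:,2]))
    im=s['image'].astype(int);o=reg&(im[...,0]-im[...,2]>50);print('orange',P[o].mean(0).round(3))
    fl=reg&(P[...,0]>.8)
E
```

```text
[[-0.001 -0.973  0.232]
 [-0.002  0.232  0.973]
 [-1.     0.    -0.002]]
t 0.1 rotvec deg [-21.59  -4.3  -21.74] 30.9 shift now [  28.1 -500.8 -473.2] shift in target axes [ 133.2 -257.2 -625.8] gap 0.996
force toolaxes [ 0.25 -0.53 -0.3 ] tcp [0.1445 0.6074 0.2304] q [ 1.16  0.53  1.43 -0.    1.18 -0.18]
t 0.1 rotvec deg [155.52 -30.24   5.98] 158.5 shift now [  28.1 -500.8 -473.2] shift in target axes [133.2 257.2 625.8] gap 0.996
force toolaxes [0.25 0.53 0.3 ] tcp [0.1445 0.6074 0.2304] q [ 1.16  0.53  1.43 -0.    1.18 -0.18]
top0 935 ((517.1805419921875, 341.7391662597656), (395.1289978027344, 194.30027770996094), 9.720688819885254) [0.03188413 0.03647729]
floor z 0.005515020733651774
orange [0.527 0.321 0.021]
scene0 741 ((516.585205078125, 340.1557312011719), (380.6443786621094, 182.55706787109375), 6.4127960205078125) [0.03012524 0.03529102]
floor z 0.0072133226564269
orange [0.53  0.318 0.022]
```

Request:
move_arm(
  deltas=[55,0,0,0,-5.4,-1.1,-5.4,55,0,0,0,-5.4,-1.1,-5.4,55,0,0,0,-5.4,-1.1,-5.4,55,0,0,0,-5.4,-1.1,-5.4,55,0,-15,-37,0,0,0,55,0,-15,-37,0,0,0,55,0,-15,-37,0,0,0,55,0,-15,-37,0,0,0,55,0,-15,-37,0,0,0,55,0,-15,-37,0,0,0],
)

```text
t: 1.1
tcp_pos: [0.2604, 0.3991, 0.264]
tool_rot: [0.613, -0.351, -0.439, -0.556]
force: [0.7, 0.4, 1.0]
finger_gap: 0.644
```

Run:
```python
from plan import *
to(grasp('L',.09),rot(1))
for tag in('top0','scene0'):
    s=load(tag);P=pts(s);im=s['image']
    g=(P[...,0]>.28)&(P[...,0]<.6)&(P[...,1]>.2)&(P[...,1]<.45)&(P[...,2]>.028)&(P[...,2]<.04)&(s['depth']>0)
    lab,n=cv2.connectedComponents(g.astype(np.uint8),connectivity=8)
    for i in range(1,n):
        Q=P[lab==i]
        if len(Q)>60: print(tag,len(Q),cv2.minAreaRect((Q[:,:2]*1000).astype(np.float32)),np.median(Q[:,2]))
```

```text
t 1.1 rotvec deg [-0.01  0.19 -0.08] 0.2 shift now [ 131.3 -167.1 -403.1] shift in target axes [ 132.9 -166.8 -402.7] gap 0.644
force toolaxes [-0.68 -1.1   0.33] tcp [0.2604 0.3991 0.264 ] q [ 0.92  0.22  1.93 -0.39  0.75 -0.55]Traceback (most recent call last):
  File "<stdin>", line 7, in <module>
TypeError: only integer scalar arrays can be converted to a scalar index
```

Request:
move_arm(
  deltas=[50,0,-16,-40,0,0,0,50,0,-16,-40,0,0,0,50,0,-17,-40,0,0,0,50,0,-17,-40,0,0,0,50,0,-17,-40,0,0,0,50,0,-17,-40,0,0,0,50,0,-17,-40,0,0,0,50,0,-17,-40,0,0,0,50,25,-17,-40,0,0,0,50,30,-16,-43,0,0,0],
)

```text
t: 2.1
tcp_pos: [0.4921, 0.0293, 0.2767]
tool_rot: [0.613, -0.35, -0.437, -0.557]
force: [1.7, 2.1, 0.9]
finger_gap: 0.589
```

Request:
move_arm(
  deltas=[44,30,0,0,0,0,0,44,0,0,0,0,0,0,44,0,0,0,0,0,0],
)

```text
t: 2.4
tcp_pos: [0.5004, 0.0337, 0.2471]
tool_rot: [0.612, -0.351, -0.44, -0.556]
force: [-0.7, -0.3, -0.3]
finger_gap: 0.51
```

Run:
```python
from plan import *
to(grasp('L',.09),rot(1))
for tag in('top0','scene0'):
    s=load(tag);P=pts(s);im=s['image']
    g=(P[...,0]>.28)&(P[...,0]<.6)&(P[...,1]>.2)&(P[...,1]<.45)&(P[...,2]>.028)&(P[...,2]<.04)&(s['depth']>0)
    n,lab=cv2.connectedComponents(g.astype(np.uint8),connectivity=8)
    for i in range(1,n):
        Q=P[lab==i]
        if len(Q)>60: print(tag,len(Q),cv2.minAreaRect((Q[:,:2]*1000).astype(np.float32)),np.median(Q[:,2]))
for n in('top','scene'):
    s=snap(n,n+'1'); cv2.imwrite(f'pics/{n}1b.png',cv2.resize(s['image'][100:300,140:400,::-1],(780,600)))
```

```text
t 2.4 rotvec deg [-0.07  0.29 -0.24] 0.4 shift now [48.7 -3.2 -6.1] shift in target axes [48.7 -3.  -5.8] gap 0.51
force toolaxes [-0.03  0.79 -0.21] tcp [0.5004 0.0337 0.2471] q [-0.25  0.22  1.99  0.26  0.6  -2.16]
top0 604 ((444.10302734375, 329.5964660644531), (151.84640502929688, 220.46102905273438), 86.87974548339844) 0.03320664225128254
scene0 453 ((445.6188659667969, 332.91876220703125), (152.37216186523438, 222.9245147705078), 87.00763702392578) 0.032219713943143026
```

View pics/scene1b.png

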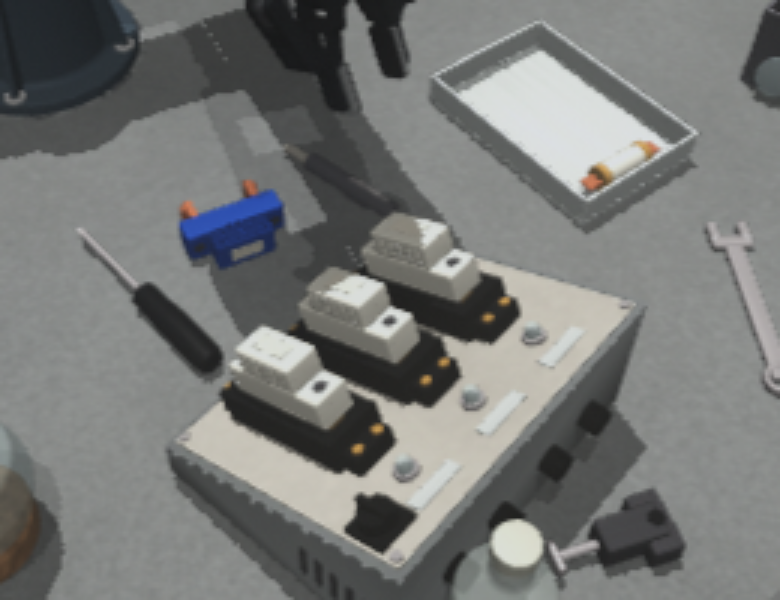

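View pics/top1b.png

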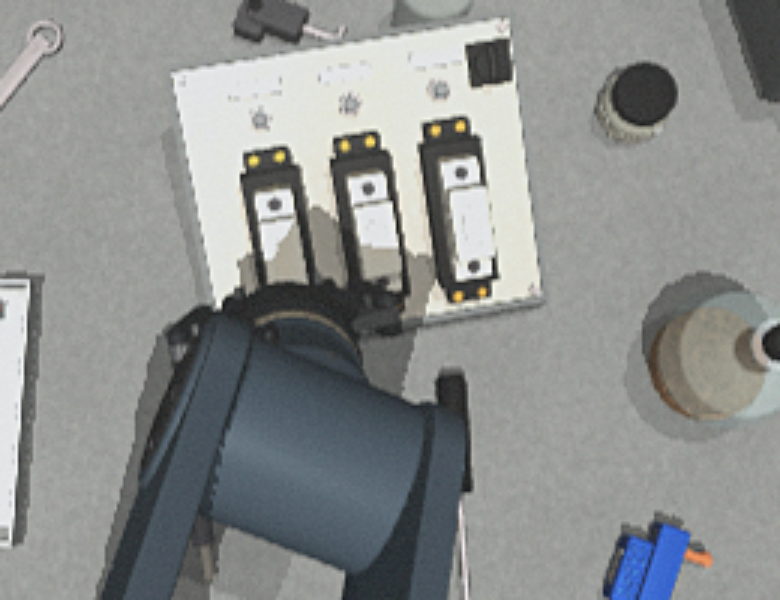

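Request:
move_arm(
  deltas=[44,0,-3,-5.8,0,0.3,-0.2,44,30,0,0,0,0,0,44,30,0,0,0,0,0,44,30,0,0,0,0,0,44,10,0,0,0,0,0,44,0,0,0,0,0,0,44,0,0,0,0,0,0],
)

```text
t: 3.2
tcp_pos: [0.5427, 0.0335, 0.1576]
tool_rot: [0.615, -0.35, -0.436, -0.556]
force: [0.2, 0.5, -0.6]
finger_gap: 0.517
```

Run:
```python
from plan import *
to(grasp('L'),rot(1))
s=snap('scene','scene2'); cv2.imwrite(f'pics/scene2b.png',cv2.resize(s['image'][90:240,180:380,::-1],(800,600)))
```

```text
t 3.2 rotvec deg [-0.01 -0.1   0.23] 0.3 shift now [40.   2.4  0.6] shift in target axes [40.   2.3  0.5] gap 0.517
force toolaxes [ 0.65 -0.04  0.42] tcp [0.5427 0.0335 0.1576] q [-0.22  0.44  2.    0.39  0.36 -2.28]
```

View pics/scene2b.png

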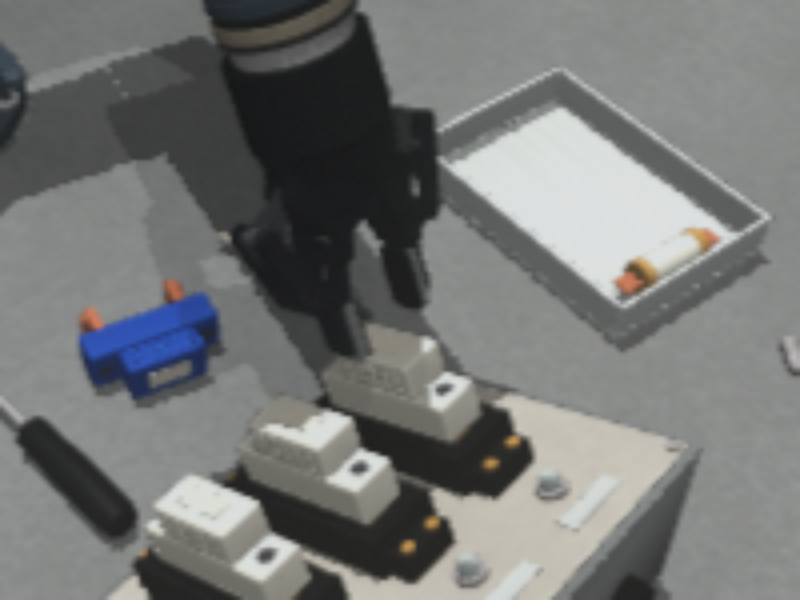

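Fingertips at (345,335) and (405,285) in the crop straddle the left carrier's grip. I'll lower the tool and check that it's free before closing.

Request:
move_arm(
  deltas=[44,15,2.4,0.5,0,0,0.2,44,15,0,0,0,0,0,40,10,0,0,0,0,0,36,0,0,0,0,0,0,36,0,0,0,0,0,0,36,0,0,0,0,0,0],
  force=20,
)

```text
t: 3.85
tcp_pos: [0.5551, 0.0357, 0.1192]
tool_rot: [0.614, -0.352, -0.437, -0.555]
force: [-0.6, -0.3, -0.1]
finger_gap: 0.423
```

Run:
```python
from plan import *
to(grasp('L'),rot(1))
s=snap('scene','scene3'); cv2.imwrite(f'pics/scene3b.png',cv2.resize(s['image'][90:240,180:380,::-1],(800,600)))
```

```text
t 3.85 rotvec deg [-0.04 -0.11  0.  ] 0.1 shift now [-0.3 -0.4  0.3] shift in target axes [-0.3 -0.4  0.3] gap 0.423
force toolaxes [-0.13  0.64 -0.17] tcp [0.5551 0.0357 0.1192] q [-0.21  0.53  1.99  0.48  0.28 -2.36]
```

View pics/scene3b.png

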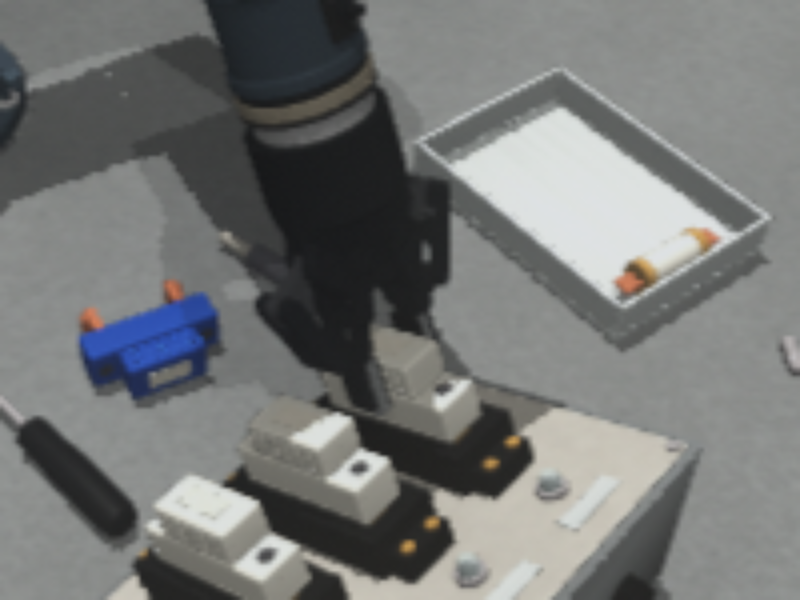

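Request:
move_arm(
  deltas=[34,0,0,0,0,0,0,32,0,0,0,0,0,0,30,0,0,0,0,0,0,28,0,0,0,0,0,0,28,0,0,0,0,0,0],
  force=20,
)

```text
t: 4.4
tcp_pos: [0.555, 0.0356, 0.1187]
tool_rot: [0.614, -0.352, -0.437, -0.555]
force: [-2.0, -0.6, 4.1]
finger_gap: 0.344
```

Run:
```python
from plan import *
to(grasp('L'),rot(1))
s=manip.sense();print(R.from_quat(s['tool_rot']).inv().apply(s['ft_torque']).round(3))
```

```text
t 4.4 rotvec deg [-0.05 -0.1  -0.03] 0.1 shift now [-0.7 -0.7  0.3] shift in target axes [-0.7 -0.7  0.3] gap 0.344
force toolaxes [-4.6   0.35 -0.33] tcp [0.555  0.0356 0.1187] q [-0.21  0.54  1.99  0.48  0.28 -2.37]
[-0.011  0.082  0.255]
```

Request:
move_arm(
  deltas=[25,-0.3,0,0,0,0,0,25,-0.3,0,0,0,0,0,25,0,0,0,0,0,0],
  force=40,
)

```text
t: 4.7
tcp_pos: [0.5545, 0.0358, 0.1186]
tool_rot: [0.613, -0.352, -0.438, -0.555]
force: [0.1, -0.4, -0.9]
finger_gap: 0.345
```

```bash
cat > st.py <<'E'
from plan import *
import sys
to(grasp(sys.argv[1]),rot(1))
E
python3 st.py L
```

```text
t 4.7 rotvec deg [-0.06 -0.07 -0.11] 0.1 shift now [-0.6 -1.1  0.1] shift in target axes [-0.6 -1.1  0.1] gap 0.345
force toolaxes [ 0.84  0.32 -0.45] tcp [0.5545 0.0358 0.1186] q [-0.21  0.53  1.99  0.48  0.28 -2.36]
```

Request:
move_arm(
  deltas=[25,-0.4,0,0,0,0,0,25,0,0,0,0,0,0],
)

```text
t: 4.9
tcp_pos: [0.5547, 0.0357, 0.1191]
tool_rot: [0.614, -0.352, -0.438, -0.555]
force: [0.6, 0.6, -3.5]
finger_gap: 0.343
```

Request:
move_arm(
  deltas=[25,-0.4,0,0,0,0,0,25,0,0,0,0,0,0],
)

```text
t: 5.1
tcp_pos: [0.5546, 0.0356, 0.1195]
tool_rot: [0.614, -0.352, -0.438, -0.555]
force: [3.1, 1.2, -4.5]
finger_gap: 0.35
```

```bash
python3 st.py L
```

```text
t 5.1 rotvec deg [-0.06 -0.09 -0.07] 0.1 shift now [ 0.1 -0.7  0.3] shift in target axes [ 0.1 -0.7  0.3] gap 0.35
force toolaxes [ 5.37 -1.34  0.76] tcp [0.5546 0.0356 0.1195] q [-0.21  0.53  1.99  0.48  0.28 -2.36]
```

Request:
move_arm(
  deltas=[25,-0.4,0,0,0,0,0,25,0,0,0,0,0,0],
)

```text
t: 5.3
tcp_pos: [0.5544, 0.0355, 0.1198]
tool_rot: [0.614, -0.352, -0.438, -0.555]
force: [4.9, 0.8, -9.6]
finger_gap: 0.351
```

Request:
move_arm(
  deltas=[25,-0.4,0,0,0,0,0,25,0,0,0,0,0,0],
)

```text
t: 5.5
tcp_pos: [0.5543, 0.0356, 0.1201]
tool_rot: [0.614, -0.352, -0.438, -0.555]
force: [5.2, 1.0, -10.5]
finger_gap: 0.345
```

```bash
python3 st.py L
```

```text
t 5.5 rotvec deg [-0.06 -0.08 -0.08] 0.1 shift now [ 0.8 -0.8  0.3] shift in target axes [ 0.8 -0.8  0.3] gap 0.345
force toolaxes [11.75 -0.99  0.22] tcp [0.5543 0.0356 0.1201] q [-0.21  0.53  1.99  0.47  0.29 -2.36]
```

The left carrier held at 11.8 N with about 1.4 mm of give, so it's sound. I'll ease it home and release.

Request:
move_arm(
  deltas=[25,0.6,0,0,0,0,0,25,0.6,0,0,0,0,0,25,0.6,0,0,0,0,0,25,0.2,0,0,0,0,0,25,0,0,0,0,0,0],
)

```text
t: 6.0
tcp_pos: [0.5546, 0.0357, 0.1189]
tool_rot: [0.614, -0.352, -0.438, -0.555]
force: [-0.2, -0.0, -1.9]
finger_gap: 0.346
```

```bash
python3 st.py L
```

```text
t 6.0 rotvec deg [-0.05 -0.08 -0.06] 0.1 shift now [-0.4 -0.9  0.1] shift in target axes [-0.4 -0.9  0.1] gap 0.346
force toolaxes [ 1.63  0.93 -0.01] tcp [0.5546 0.0357 0.1189] q [-0.21  0.53  1.99  0.48  0.28 -2.36]
```

Request:
move_arm(
  deltas=[25,0.4,0,0,0,0,0,25,0.3,0,0,0,0,0,32,0,0,0,0,0,0,40,0,0,0,0,0,0,44,0,0,0,0,0,0,44,0,0,0,0,0,0],
  force=20,
)

```text
t: 6.6
tcp_pos: [0.5553, 0.0357, 0.118]
tool_rot: [0.614, -0.352, -0.437, -0.555]
force: [-0.7, 0.6, 0.4]
finger_gap: 0.511
```

```bash
python3 st.py L; python3 st.py M
```

```text
t 6.6 rotvec deg [-0.05 -0.09 -0.05] 0.1 shift now [-1.5 -0.7  0.3] shift in target axes [-1.5 -0.7  0.3] gap 0.511
force toolaxes [-0.66  0.43  0.69] tcp [0.5553 0.0357 0.118 ] q [-0.21  0.54  1.99  0.48  0.28 -2.37]
t 6.6 rotvec deg [-0.05 -0.09 -0.05] 0.1 shift now [ -1.2  -1.2 -71.9] shift in target axes [ -1.3  -1.1 -71.9] gap 0.511
force toolaxes [-0.66  0.43  0.69] tcp [0.5553 0.0357 0.118 ] q [-0.21  0.54  1.99  0.48  0.28 -2.37]
```

Request:
move_arm(
  deltas=[44,-20,0,0,0,0,0,44,-35,0,0,0,0,0,44,0,-0.4,-24,0,0,0,44,0,-0.4,-24,0,0,0,44,0,-0.4,-23.9,0,0,0,44,0,0,0,0,0,0,44,0,0,0,0,0,0],
)

```text
t: 7.3
tcp_pos: [0.5462, -0.0383, 0.1693]
tool_rot: [0.613, -0.353, -0.438, -0.555]
force: [0.3, 1.1, 0.2]
finger_gap: 0.514
```

```bash
python3 st.py M
```

```text
t 7.3 rotvec deg [-0.13 -0.07 -0.1 ] 0.2 shift now [53.7 -0.5  0. ] shift in target axes [53.7 -0.4 -0. ] gap 0.514
force toolaxes [ 0.01 -0.54  1.06] tcp [ 0.5462 -0.0383  0.1693] q [-0.38  0.43  1.97  0.44  0.45 -2.47]
```

Request:
move_arm(
  deltas=[44,25,0,0,0,0,0,42,25,0,0,0,0,0,36,4.5,-0.4,0,0,0,0,36,0,0,0,0,0,0,36,0,0,0,0,0,0],
)

```text
t: 7.8
tcp_pos: [0.5667, -0.0345, 0.1195]
tool_rot: [0.614, -0.352, -0.438, -0.555]
force: [0.2, -0.4, 0.5]
finger_gap: 0.419
```

```bash
python3 st.py M
python3 - <<'E'
from h import *
s=snap('scene','scene4'); cv2.imwrite(f'pics/scene4b.png',cv2.resize(s['image'][90:240,180:380,::-1],(800,600)))
E
```

```text
t 7.8 rotvec deg [-0.   -0.06 -0.06] 0.1 shift now [-0.2  0.3 -0.7] shift in target axes [-0.2  0.3 -0.7] gap 0.419
force toolaxes [-0.46 -0.31 -0.4 ] tcp [ 0.5667 -0.0345  0.1195] q [-0.35  0.54  1.96  0.55  0.35 -2.57]
```

View pics/scene4b.png

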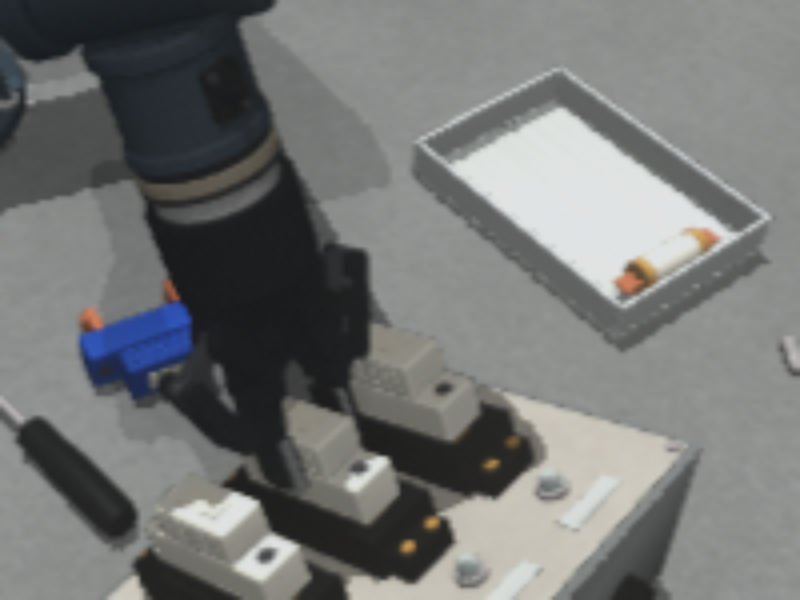

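The fingers straddle the middle carrier, and the left one looks home. I'll close on the middle one now.

Request:
move_arm(
  deltas=[34,0,0,-0.5,0,0,0,32,0,0,0,0,0,0,30,-0.2,0,0,0,0,0,28,-0.2,0,0,0,0,0,28,0,0,0,0,0,0],
  force=20,
)

```text
t: 8.35
tcp_pos: [0.567, -0.0358, 0.1199]
tool_rot: [0.614, -0.352, -0.437, -0.555]
force: [-2.0, -0.6, 3.9]
finger_gap: 0.347
```

```bash
python3 st.py M
```

```text
t 8.35 rotvec deg [-0.06 -0.11 -0.02] 0.1 shift now [0.1 0.5 0.6] shift in target axes [0.1 0.5 0.6] gap 0.347
force toolaxes [-4.36  0.5  -0.25] tcp [ 0.567  -0.0358  0.1199] q [-0.36  0.54  1.96  0.55  0.35 -2.57]
```

Request:
move_arm(
  deltas=[25,-0.3,0,0,0,0,0,25,-0.3,0,0,0,0,0,25,0,0,0,0,0,0],
  force=40,
)

```text
t: 8.65
tcp_pos: [0.5665, -0.0357, 0.1198]
tool_rot: [0.614, -0.352, -0.438, -0.555]
force: [0.4, -0.0, 0.2]
finger_gap: 0.348
```

Request:
move_arm(
  deltas=[25,-0.4,0,0,0,0,0,25,0,0,0,0,0,0],
)

```text
t: 8.85
tcp_pos: [0.5664, -0.0357, 0.1201]
tool_rot: [0.613, -0.352, -0.438, -0.555]
force: [-0.1, 0.5, -2.9]
finger_gap: 0.345
```

Request:
move_arm(
  deltas=[25,-0.4,0,0,0,0,0,25,0,0,0,0,0,0],
)

```text
t: 9.05
tcp_pos: [0.5664, -0.0358, 0.1206]
tool_rot: [0.614, -0.352, -0.438, -0.555]
force: [1.7, -0.0, -3.3]
finger_gap: 0.349
```

```bash
python3 st.py M
```

```text
t 9.05 rotvec deg [-0.06 -0.09 -0.06] 0.1 shift now [1.  0.3 0.5] shift in target axes [1.  0.3 0.5] gap 0.349
force toolaxes [ 3.73 -0.3  -0.29] tcp [ 0.5664 -0.0358  0.1206] q [-0.36  0.54  1.96  0.55  0.35 -2.56]
```

Request:
move_arm(
  deltas=[25,-0.4,0,0,0,0,0,25,0,0,0,0,0,0],
)

```text
t: 9.25
tcp_pos: [0.5662, -0.0358, 0.121]
tool_rot: [0.614, -0.352, -0.438, -0.555]
force: [1.0, 0.1, -4.3]
finger_gap: 0.344
```

Request:
move_arm(
  deltas=[25,-0.4,0,0,0,0,0,25,0,0,0,0,0,0],
)

```text
t: 9.45
tcp_pos: [0.566, -0.0358, 0.1214]
tool_rot: [0.614, -0.352, -0.438, -0.555]
force: [1.7, 0.3, -4.8]
finger_gap: 0.344
```

```bash
python3 st.py M
```

```text
t 9.45 rotvec deg [-0.05 -0.08 -0.07] 0.1 shift now [1.8 0.2 0.4] shift in target axes [1.8 0.2 0.4] gap 0.344
force toolaxes [5.07 0.18 0.04] tcp [ 0.566  -0.0358  0.1214] q [-0.36  0.54  1.96  0.55  0.35 -2.56]
```

Request:
move_arm(
  deltas=[25,-0.4,0,0,0,0,0,25,0,0,0,0,0,0],
)

```text
t: 9.65
tcp_pos: [0.5659, -0.0358, 0.1218]
tool_rot: [0.614, -0.352, -0.438, -0.555]
force: [1.9, -0.2, -4.9]
finger_gap: 0.343
```

Request:
move_arm(
  deltas=[25,-0.4,0,0,0,0,0,25,0,0,0,0,0,0],
)

```text
t: 9.85
tcp_pos: [0.5657, -0.0359, 0.1222]
tool_rot: [0.614, -0.352, -0.438, -0.555]
force: [1.3, 0.9, -4.7]
finger_gap: 0.349
```

Request:
move_arm(
  deltas=[25,-0.4,0,0,0,0,0,25,0,0,0,0,0,0],
)

```text
t: 10.05
tcp_pos: [0.5656, -0.0359, 0.1227]
tool_rot: [0.614, -0.352, -0.438, -0.555]
force: [2.2, -0.3, -4.8]
finger_gap: 0.345
```

```bash
python3 st.py M
python3 - <<'E'
from h import *
s=snap('scene','scene5'); cv2.imwrite(f'pics/scene5b.png',cv2.resize(s['image'][90:240,180:380,::-1],(800,600)))
E
```

```text
t 10.05 rotvec deg [-0.05 -0.09 -0.06] 0.1 shift now [3.2 0.3 0.4] shift in target axes [3.2 0.3 0.4] gap 0.345
force toolaxes [ 5.24 -0.16 -0.61] tcp [ 0.5656 -0.0359  0.1227] q [-0.36  0.54  1.96  0.54  0.35 -2.56]
```

View pics/scene5b.png

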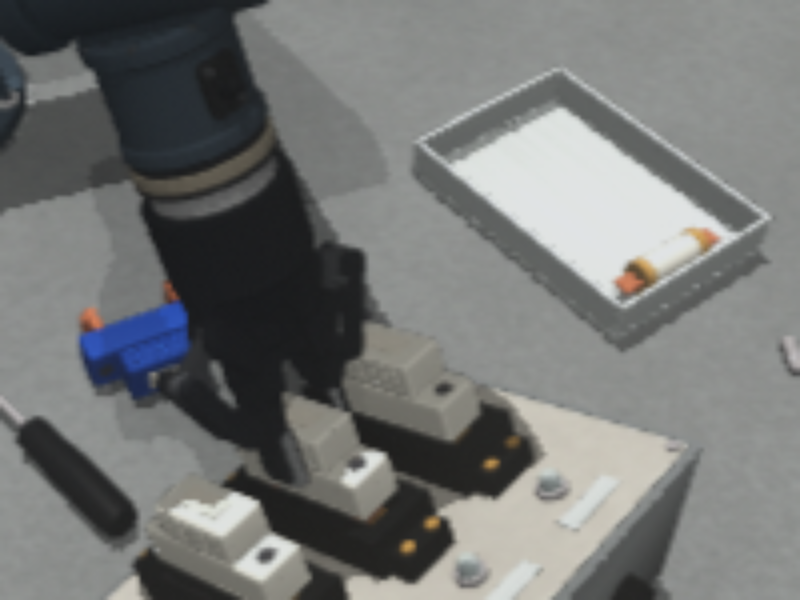

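The middle carrier slides out at a steady 5 N, with copper showing at (375,515), so it's the slack one. I'll draw it out along the axis.

Request:
move_arm(
  deltas=[25,-0.8,0,0,0,0,0,25,-0.8,0,0,0,0,0,25,-0.8,0,0,0,0,0,25,0,0,0,0,0,0],
  force=50,
)

```text
t: 10.5
tcp_pos: [0.5647, -0.036, 0.1251]
tool_rot: [0.614, -0.352, -0.437, -0.555]
force: [2.6, -0.7, -2.4]
finger_gap: 0.342
```

Request:
move_arm(
  deltas=[25,-1,0,0,0,0,0,25,-1,0,0,0,0,0,25,-1,0,0,0,0,0,25,-1,0,0,0,0,0,25,-1,0,0,0,0,0],
)

```text
t: 11.0
tcp_pos: [0.5629, -0.0363, 0.1299]
tool_rot: [0.614, -0.352, -0.437, -0.555]
force: [-0.5, -0.8, -0.4]
finger_gap: 0.345
```

```bash
python3 st.py M
```

```text
t 11.0 rotvec deg [-0.05 -0.1  -0.04] 0.1 shift now [10.9  0.4  0.5] shift in target axes [10.9  0.4  0.5] gap 0.345
force toolaxes [ 0.12  0.75 -0.7 ] tcp [ 0.5629 -0.0363  0.1299] q [-0.36  0.52  1.96  0.53  0.37 -2.54]
```

Request:
move_arm(
  deltas=[25,-1.5,0,0,0,0,0,25,-2,0,0,0,0,0,25,-2,0,0,0,0,0,25,-2,0,0,0,0,0,25,-2,0,0,0,0,0,25,-2,0,0,0,0,0,25,-2,0,0,0,0,0,25,-3,0,0,0,0,0,25,-4,0,0,0,0,0,25,-5,0,0,0,0,0],
)

```text
t: 12.0
tcp_pos: [0.5533, -0.0376, 0.1534]
tool_rot: [0.614, -0.352, -0.438, -0.555]
force: [0.6, 0.2, -1.9]
finger_gap: 0.341
```

```bash
python3 st.py M
python3 - <<'E'
from h import *
s=snap('scene','scene6'); cv2.imwrite(f'pics/scene6b.png',cv2.resize(s['image'][90:240,180:380,::-1],(800,600)))
E
```

```text
t 12.0 rotvec deg [-0.05 -0.08 -0.08] 0.1 shift now [36.3  0.2  0.4] shift in target axes [36.3  0.2  0.3] gap 0.341
force toolaxes [1.96 0.12 0.06] tcp [ 0.5533 -0.0376  0.1534] q [-0.37  0.46  1.97  0.47  0.42 -2.49]
```

View pics/scene6b.png

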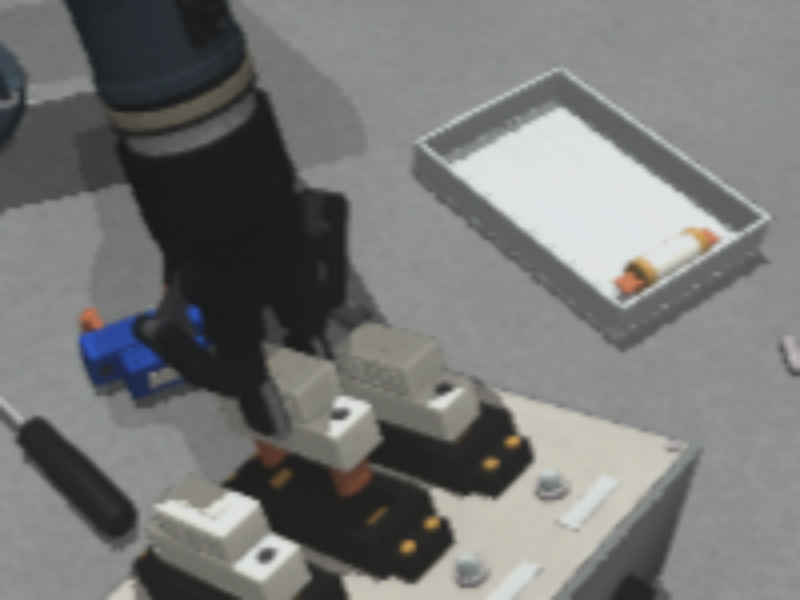

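Blades are clear: the copper at (270,450) and (350,475) is above the base. I'll raise it and head for the tray.

Request:
move_arm(
  deltas=[25,-15,0,0,0,0,0,25,-25,0,0,0,0,0,25,-30,0,0,0,0,0,25,-25,0,0,0,0,0,25,-10,0,0,0,0,0,25,0,0,0,0,0,0],
)

```text
t: 12.65
tcp_pos: [0.515, -0.0436, 0.252]
tool_rot: [0.615, -0.352, -0.436, -0.555]
force: [0.4, 0.3, -2.1]
finger_gap: 0.34
```

```bash
cat >> plan.py <<'E'
a=np.radians(-3.1); TX=np.array([np.cos(a),np.sin(a),0]);TY=np.array([-np.sin(a),np.cos(a),0])
SPOT=np.array([.445,.331,.004])-.02*TX
x_=np.array([0,0,-1.]); RT=R.from_matrix(np.stack([x_,np.cross(TY,x_),TY],1))
E
python3 - <<'E'
from plan import *
print(SPOT)
to(SPOT+[0,0,.22],RT)
E
```

```text
[0.42502927 0.33208158 0.004     ]
t 12.65 rotvec deg [11.37  2.05 22.01] 24.9 shift now [ 12.1  41.8 384.8] shift in target axes [ 28.  110.1 370.2] gap 0.34
force toolaxes [ 2.1  -0.38  0.34] tcp [ 0.515  -0.0436  0.252 ] q [-0.42  0.24  1.95  0.33  0.65 -2.37]
```

Request:
move_arm(
  deltas=[25,0,0,0,2.8,0.5,5.5,25,0,0,0,2.8,0.5,5.5,25,0,0,0,2.8,0.5,5.5,25,0,0,0,2.9,0.5,5.5,25,0,5,16,0,0,0,25,0,10,34,0,0,0,25,0,12,38,0,0,0,25,0,12,40,0,0,0,25,0,12,40,0,0,0,25,0,12,40,0,0,0],
)

```text
t: 13.65
tcp_pos: [0.4607, 0.1698, 0.2497]
tool_rot: [-0.485, 0.513, 0.489, 0.512]
force: [1.7, 0.1, -2.3]
finger_gap: 0.342
```

Request:
move_arm(
  deltas=[25,0,12,40,0,0,0,25,0,12,40,0,0,0,25,0,11,34,0,0,0,25,0,8,24,0,0,0,25,0,5,14,0,0,0,25,0,0,0,0,0,0,25,0,0,0,0,0,0],
)

```text
t: 14.35
tcp_pos: [0.4223, 0.3214, 0.2508]
tool_rot: [-0.486, 0.514, 0.488, 0.512]
force: [0.1, -0.0, -1.2]
finger_gap: 0.345
```

Run:
```python
from plan import *
to(SPOT+[0,0,.055],RT)
s=snap('scene','scene7'); cv2.imwrite(f'pics/scene7b.png',cv2.resize(s['image'][60:240,180:420,::-1],(800,600)))
```

```text
t 14.35 rotvec deg [ 0.14  0.03 -0.22] 0.3 shift now [191.8  -2.9  10.7] shift in target axes [191.8  -2.2  10.8] gap 0.345
force toolaxes [ 1.16 -0.06 -0.  ] tcp [0.4223 0.3214 0.2508] q [ 0.44  0.38  1.64  0.    1.12 -1.08]
```

View pics/scene7b.png

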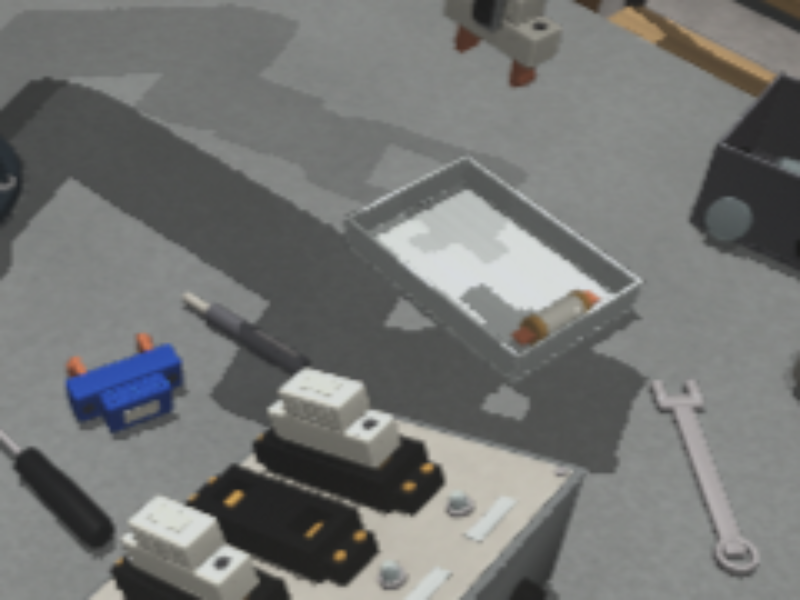

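The middle base is empty, both other carriers are home, and the held carrier is level above the tray. Lowering it now.

Request:
move_arm(
  deltas=[25,10,-2.5,10.8,0,0,0,25,25,0,0,0,0,0,25,35,0,0,0,0,0,25,35,0,0,0,0,0,25,35,0,0,0,0,0,25,25,0,0,0,0,0,25,15,0,0,0,0,0,25,8,0,0,0,0,0,25,0,0,0,0,0,0,25,0,0,0,0,0,0],
)

```text
t: 15.4
tcp_pos: [0.426, 0.3331, 0.0638]
tool_rot: [-0.486, 0.513, 0.488, 0.513]
force: [-0.4, 0.3, -0.8]
finger_gap: 0.342
```

Run:
```python
from plan import *
to(SPOT+[0,0,.04],RT)
s=snap('scene','scene8'); cv2.imwrite(f'pics/scene8b.png',cv2.resize(s['image'][60:240,180:420,::-1],(800,600)))
```

```text
t 15.4 rotvec deg [ 0.06  0.12 -0.11] 0.2 shift now [19.8  0.9 -1.1] shift in target axes [19.8  0.9 -1. ] gap 0.342
force toolaxes [0.83 0.46 0.29] tcp [0.426  0.3331 0.0638] q [ 0.46  0.67  1.77  0.    0.7  -1.07]
```

View pics/scene8b.png

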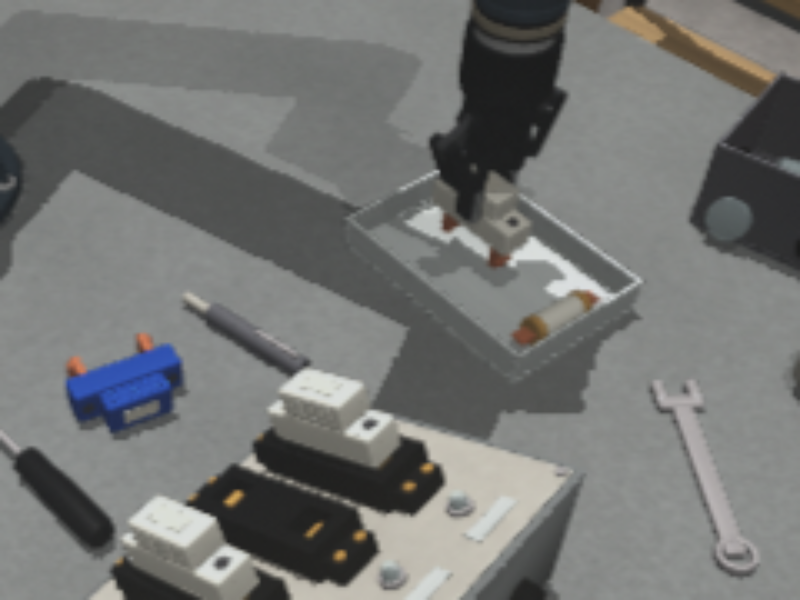

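Request:
move_arm(
  deltas=[25,4,0,0,0,0,0,25,4,0,0,0,0,0,25,4,0,0,0,0,0,25,2,0,0,0,0,0,25,1,0,0,0,0,0,25,0,0,0,0,0,0],
)

```text
t: 16.05
tcp_pos: [0.4251, 0.333, 0.0483]
tool_rot: [-0.486, 0.513, 0.488, 0.513]
force: [0.1, 0.2, -1.2]
finger_gap: 0.344
```

Request:
move_arm(
  deltas=[25,1,0,0,0,0,0,25,1,0,0,0,0,0,25,0,0,0,0,0,0],
)

```text
t: 16.35
tcp_pos: [0.4252, 0.333, 0.0464]
tool_rot: [-0.486, 0.513, 0.488, 0.513]
force: [-0.1, -0.3, -2.1]
finger_gap: 0.346
```

Request:
move_arm(
  deltas=[25,1,0,0,0,0,0,25,0,0,0,0,0,0],
)

```text
t: 16.55
tcp_pos: [0.4252, 0.333, 0.0454]
tool_rot: [-0.486, 0.513, 0.488, 0.513]
force: [0.2, 0.5, -1.3]
finger_gap: 0.339
```

Request:
move_arm(
  deltas=[25,0.7,0,0,0,0,0,25,0,0,0,0,0,0],
)

```text
t: 16.75
tcp_pos: [0.4252, 0.333, 0.0447]
tool_rot: [-0.486, 0.513, 0.488, 0.513]
force: [0.2, -0.5, -0.7]
finger_gap: 0.342
```

Request:
move_arm(
  deltas=[25,0.7,0,0,0,0,0,25,0,0,0,0,0,0],
)

```text
t: 16.95
tcp_pos: [0.4251, 0.333, 0.044]
tool_rot: [-0.486, 0.513, 0.488, 0.513]
force: [-0.8, -0.1, -1.0]
finger_gap: 0.347
```

Request:
move_arm(
  deltas=[25,0.5,0,0,0,0,0,25,0,0,0,0,0,0],
)

```text
t: 17.15
tcp_pos: [0.4252, 0.3331, 0.0437]
tool_rot: [-0.486, 0.513, 0.488, 0.513]
force: [-0.5, -0.4, 0.7]
finger_gap: 0.342
```

Request:
move_arm(
  deltas=[25,0.4,0,0,0,0,0,25,0,0,0,0,0,0],
)

```text
t: 17.35
tcp_pos: [0.4252, 0.3331, 0.0437]
tool_rot: [-0.486, 0.513, 0.488, 0.513]
force: [-0.8, -0.8, 4.7]
finger_gap: 0.341
```

Run:
```python
from plan import *
s=manip.sense();print(s['force'],s['tcp_pos'],s['ft_torque'])
s=snap('scene','scene9'); cv2.imwrite(f'pics/scene9b.png',cv2.resize(s['image'][80:200,280:440,::-1],(800,600)))
```

```text
[-0.81955286 -0.76325436  4.65262611] [0.42515493 0.33305621 0.04365249] [-0.1017671   0.10227657 -0.00080354]
```

View pics/scene9b.png

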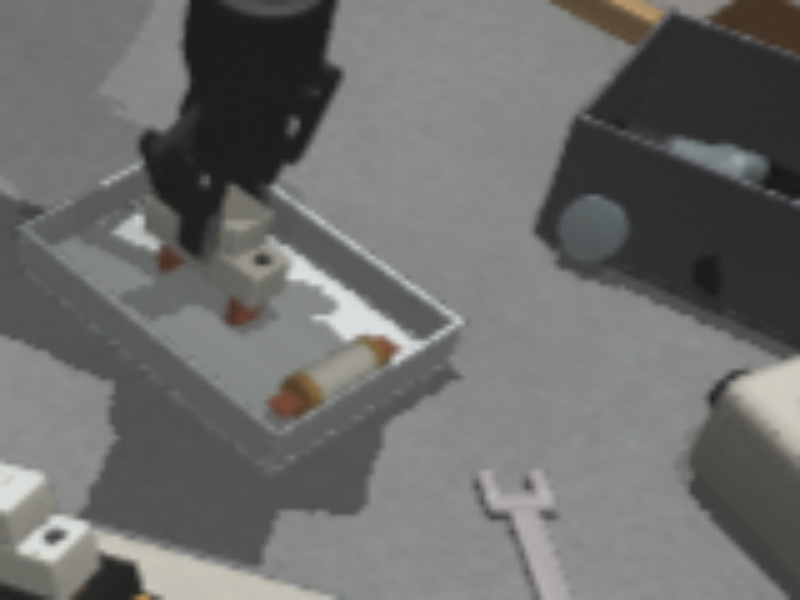

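Contact with the tray floor reads 4.7 N. I'll back off slightly and open gently.

Request:
move_arm(
  deltas=[27,-0.2,0,0,0,0,0,29,0,0,0,0,0,0,31,0,0,0,0,0,0,33,0,0,0,0,0,0,36,0,0,0,0,0,0,40,0,0,0,0,0,0,45,0,0,0,0,0,0,50,0,0,0,0,0,0,50,0,0,0,0,0,0],
  force=20,
)

```text
t: 18.3
tcp_pos: [0.4252, 0.333, 0.0433]
tool_rot: [-0.486, 0.513, 0.488, 0.513]
force: [0.1, -0.2, 0.3]
finger_gap: 0.588
```

Request:
move_arm(
  deltas=[50,-4,0,0,0,0,0,50,-10,0,0,0,0,0,50,-20,0,0,0,0,0,50,-35,0,0,0,0,0,50,-40,0,0,0,0,0,50,-40,0,0,0,0,0,50,-30,0,0,0,0,0,50,-10,0,0,0,0,0,50,0,0,0,0,0,0],
)

```text
t: 19.2
tcp_pos: [0.4264, 0.3331, 0.2343]
tool_rot: [-0.486, 0.512, 0.487, 0.514]
force: [0.5, 0.8, -0.4]
finger_gap: 0.584
```

Run:
```python
from plan import *
s=manip.sense();print(s['t'],s['force'],s['tcp_pos'],s['finger_gap'])
for n in('scene','top'):
    s=snap(n,n+'10'); cv2.imwrite(f'pics/{n}10b.png',cv2.resize(s['image'][:,:,::-1],(800,600)))
    P=pts(s);c,h0=P,load(n+'0')
    # compare carriers
    P0=pts(h0)
    for k in 'LR':
        o=[]
        for Q in(P0,P):
            d=(Q-TOP[k])@np.stack([XS,YS,N],1)
            m=(abs(d[...,0])<.035)&(abs(d[...,1])<.022)&(abs(d[...,2])<.006)
            o.append((m.sum(),TOP[k]+0*0,d[m].mean(0).round(4)))
        print(n,k,o[0][0],o[0][2],o[1][0],o[1][2])
```

```text
19.2 [ 0.54820915  0.78266822 -0.43972916] [0.42638547 0.33308178 0.23428884] 0.5841710795830908
scene L 219 [ 0.0037 -0.0009 -0.0012] 219 [ 0.0034 -0.0006 -0.0011]
scene R 278 [ 0.004  0.    -0.001] 276 [ 0.0037 -0.     -0.0009]
top L 329 [ 0.0001 -0.0014  0.0003] 330 [-0.0006 -0.001   0.0002]
top R 332 [ 0.0002 -0.0006  0.0002] 328 [ 0.0002 -0.0006  0.0003]
```

View pics/scene10b.png

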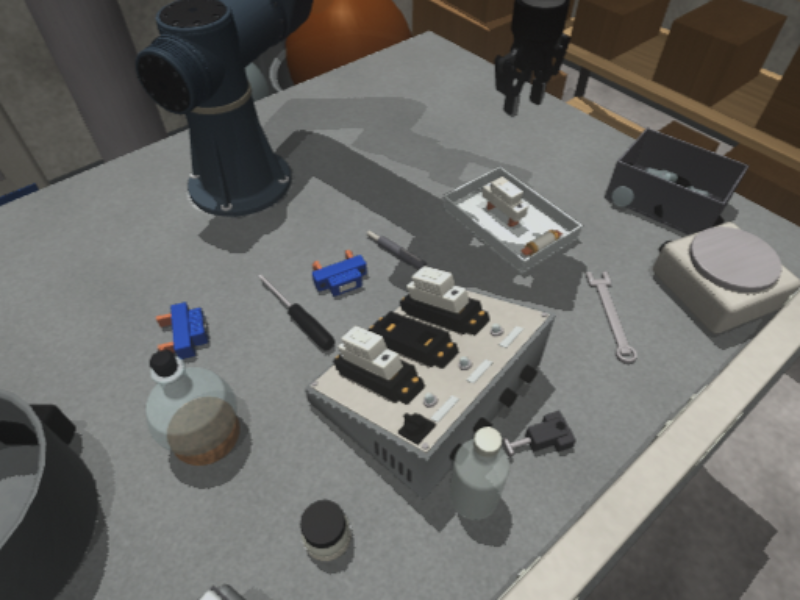

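View pics/top10b.png

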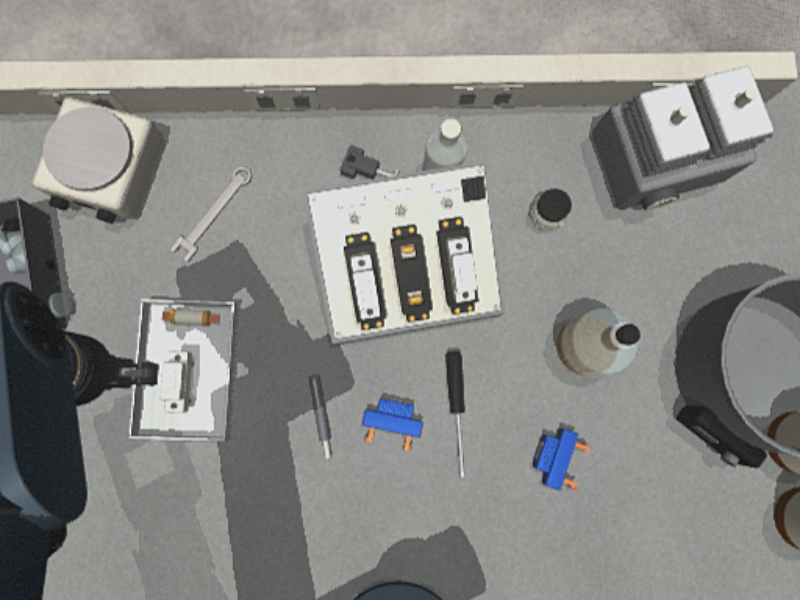

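The carrier stands upright in the tray: (507,200) in the scene view, (175,382) in the top view. The other two are home to within 1 mm, and nothing else has moved. Handing in.

```bash
python3 -c "
from station import job
print(job.sign_off())"
```

```text
the job is handed in; nothing more can be done
None
```

The slack carrier was the middle one. It now stands upright in the tray, released, and I handed the job in at about 19 s on the robot's clock.

- **Left carrier:** it held at 11.8 N with about 1.4 mm of give. I eased it home.
- **Middle carrier:** it slid out at a steady 5 N. I drew it out straight, lowered it until the tray floor pushed back with 4.7 N, let go and moved the gripper clear.
- **Right carrier:** I never tugged it, because the slack one had already been found.

In the last pictures from both cameras, the left and right carriers are within 1 mm of where they started. The bystanders look unmoved, but I only compared the pictures by eye. The tray floor read 5.5 to 7 mm high in the depth images, against 4 mm in the text. The contact force confirmed the set-down, so this made no difference. No check failed.

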